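Zero the fine knob of a coaxial tuning head

ROBOT

A 6-joint arm with a two-finger parallel gripper is mounted at the origin on the work surface. World frame = base frame: x ahead of the robot, y to its left, z up, the work surface at z = 0. Lengths are in m, angles in rad, forces in N, time in s.
With the tool pointing down it reaches from about 0.25 to 0.775 m from the base axis. Payload 4 kg.
Tool frame: the origin (TCP) lies midway between the tips of the shut fingers; the grasp point (between the pads) lies 19 mm behind it; z points along the fingers, y is the direction in which the jaws open and shut (so a half turn about z gives the same grasp; the last joint's range is limited). The gripper opens to 94 mm and grips with 3 to 60 N. Pads are 16 mm wide; open, the fingers measure 119 mm over their backs; the gripper's body (75 mm by 177 mm) begins 78 mm behind the grasp point.
Start: joints at [-1.208, 0.087, 1.371, -0, 1.684, -0.103], TCP at [0.247, -0.491, 0.206] pointing down, gripper open.
Joint ranges: [-3.1, 3.1], [-0.76, 2.03], [0.27, 2.55], [-1.08, 4.22], [0.17, 2.65], [-2.57, 2.57]. Speed limits (rad/s): [2.79, 2.79, 3.14, 3.14, 3.14, 3.14].

INTERFACE

Orientations are given as [roll, pitch, yaw] about the fixed x, y, z axes, in that order (R = Rz(yaw) Ry(pitch) Rx(roll)).
In Python, from bench import robot, cams gives the robot as it stands.
- The arm moves only by the tool step_arm, never from a script. Its argument "plan" is a list that holds one entry, the list of rows, each a list of 5 numbers: the shift along the world's x, y, z in mm, then the turn about the world's z in rad, then the opening in per cent of the stroke, from 0 (shut) to 100 (fully open). In form: [[[tx, ty, tz, turn, fingers], ...]]. A call has 1 to 8 rows; each row is the pose to reach, as a shift and turn from the pose commanded when the call began; what a row does not reach only later rows make up. A row lasts 1/12 s, in which the tool goes at most 41.7 mm and 7.16 degrees, less where a joint would pass 70% of its speed; a pose out of reach is approached as far as the arm can. A call with a gripper value outside its range is refused whole. The fingers move at their own pace and stop on an object; the grip force is fixed at half the most. Time passes only in rows, so rows that repeat a pose let the fingers close. It gives the time, the measured TCP pose, the force and the opening at its end, in the units of the state.
- robot.get_obs(): the state, without advancing time (a new reading comes with each control period).
- cams.snapshot(name): name is "scene" or "top"; returns a dict with "frame" (480x640x3 uint8, red, green, blue), "camera_matrix" (3x3 intrinsics, pixels), "origin" and "attitude" of the camera in the world. Camera axes: x right, y down, z forward; pixel columns grow to the right and rows downward; lengths in m; the calibration is good to about 2 mm. A picture is of the moment at which its call begins. There is no depth.
- robot.close_job(): hands the job in, once; it reports no verdict.
The state is a dict: "time": time; "joint_positions": joint angles; "qvel": joint speeds; "joint_torque": joint torques, N m; "tool_pos": TCP position; "ee_rot": TCP orientation; "wrist_force": force on the tool from outside, world axes, zero at the start; "wrist_torque": the same for the moment, N m; "width": finger opening in m.
Only numpy, scipy, OpenCV 4.12 (cv2) and the standard library are available. Lean on these libraries where they do the work, as an engineer would, in place of code of your own. Each camera call takes 0.05 s, during which the arm holds its last target. There are 200 camera calls.

TASK

On the tuning head, the black box that carries a wide metal ring with a small knob above it on the same axis, turn the small upper knob clockwise until its white line points at the white index line on the box. Leave the wide coarse ring beneath it just as it is set, leave the other box's single knob alone, and let go of the knob when it is set.

Things in the scene. Friction and masses are not known exactly. Their poses are not given: they have to be found in the camera images.
- fine_knob (a joint): Angle of the small upper knob of the tuning head, rad, counter-clockwise positive from above. 0: the white line on its top (centre to rim) points at the white index line, 20 mm long, on the box's top just outside the ring, on the side away from the robot (+x, within 35 degrees). Starts at +35 to +80 degrees, turns freely from -0.6 to 1.7 rad, friction 0.03 N m, stays where left.
- fine_center (a point): Centre of the fine knob, on the upright axis shared with the ring, half-way up. Black fluted cylinder, 36 mm across, 28 mm tall, on a steel neck 14 mm across and 14 mm tall. The top of the coarse ring lies 28 mm below this point: fingertips must stay above it. The black box, 130 mm square, 55 mm tall, has its top 46 mm below. Own x axis runs along the white line and turns with the knob.
- coarse_dot (a point): Black dot on the top of the coarse ring, 26 mm from the axis. The knurled aluminium ring, 80 mm across and 17 mm tall, lies under the fine knob and turns on its own about the same axis (friction 0.06 N m); its starting angle varies. It must stay as it is.
- single_line (a point): Outer end of the white line on top of the lone knob of the other black box (105 mm square, 75 mm tall), 18 mm from that knob's upright axis. The knob is the size of the fine knob but has no ring under it; it turns freely and is to be left alone. Either box may stand to the left or to the right.
Things that resemble listed ones, but are neither listed nor needed, are in the scene too. Leave any purple look-alike of the part that bears fine_knob alone.

How it is judged:
At the end, for the whole second after the job is handed in: The fine knob is at rest with its white line within 10 degrees of the index line; the coarse ring is within 11 degrees (5 mm at its dot) and the other box's knob within 15 degrees (5 mm at its line) of where they started (value of joint fine_knob between -0.18 and 0.18 rad and velocity of joint fine_knob between -0.1 and 0.1 rad/s and distance of each of coarse_dot, single_line from where it was at the start of the episode below 0.005 m); the robot touches nothing.
It fails at once if the coarse ring was turned (its dot moved more than 5 mm, 11 degrees) (distance of coarse_dot from where it was at the start of the episode above 0.005 m).
It fails at once if the other box's single knob was turned (its line moved more than 5 mm) (distance of single_line from where it was at the start of the episode above 0.005 m).
It also fails if it takes over 32 s, if anything falls off the work surface, if the arm or the gripper's body presses on something with over 40 N, if the wrist force passes 120 N, or if a joint passes its speed limit or range.

## Working session

There is one attempt and no reset: what is moved stays moved. The work goes in short steps, Python scripts to look and compute and a tool call to move; the robot and the scene stay as the last step left them, time stands still between calls to the robot, and variables do not carry over. Pictures are saved under pics/ and viewed, about 8 in all and at most 12, crops included, and the job is handed in when it is done.

Besides the shell and the picture viewer there is one more tool, called after "Request:" as name([rows], argument=value, ...), one row to a line, values as JSON. step_arm: Moves the arm, as the interface text tells. Its arguments: {"type":"object","properties":{"plan":{"type":"array"}},"required":["plan"]}

```bash
mkdir -p pics; python3 - <<'E'
from bench import robot,cams
import cv2,numpy as np
o=robot.get_obs();print(o['time'],o['tool_pos'],o['ee_rot'],o['width'])
for n in('scene','top'):
    s=cams.snapshot(n);cv2.imwrite(f'pics/{n}0.png',s['frame'][:,:,::-1]);print(n,s['camera_matrix'],s['origin'],s['attitude'])
E
```

```text
0.0 [ 0.24681998 -0.49088893  0.20433176] [-3.13942675e+00 -1.72022781e-04  4.65804799e-01] 0.09423861323882018
scene [[468.20091248   0.         322.79111828]
 [  0.         468.20091248 243.37289065]
 [  0.           0.           1.        ]] [1.20370129 0.01669925 0.53078829] [-2.17249832  0.02014459  1.53396366]
top [[504.6407212    0.         314.80586817]
 [  0.         504.6407212  240.95231073]
 [  0.           0.           1.        ]] [0.41673866 0.00307969 0.90010723] [-2.94203888  0.01854403 -1.57515025]
```

View pics/top0.png

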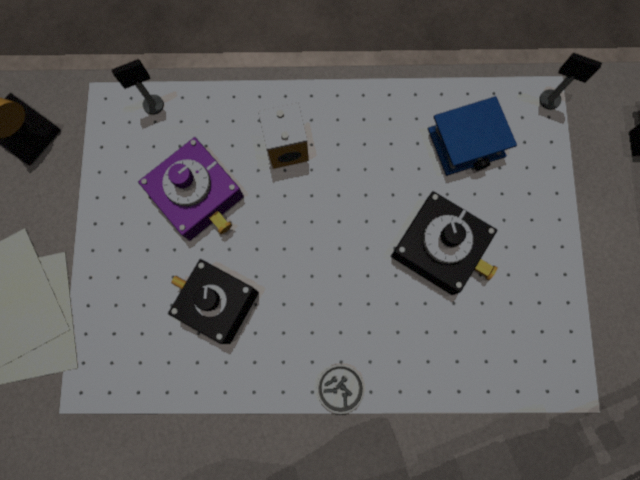

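View pics/scene0.png

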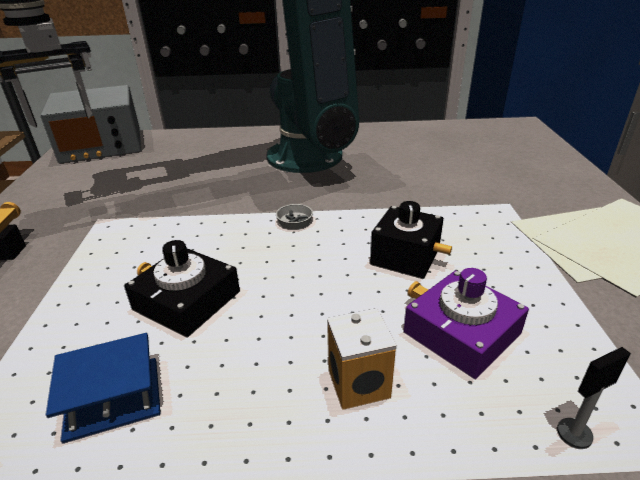

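Candidates are the black box with a ring at top (447,238), the purple look-alike at (187,185) and the black single-knob box at (208,298). The first one fits: it is black and has a wide ring with a small knob above. I'll confirm in an enlarged crop.

```bash
python3 - <<'E'
import cv2,numpy as np
a=cv2.imread('pics/top0.png')[185:300,385:505];b=cv2.imread('pics/scene0.png')[230:335,120:245]
r=lambda i,s:cv2.resize(i,None,fx=s,fy=s,interpolation=cv2.INTER_CUBIC)
A=r(a,3.3);B=r(b,3.2);h=max(A.shape[0],B.shape[0]);p=lambda i:cv2.copyMakeBorder(i,0,h-i.shape[0],0,0,cv2.BORDER_CONSTANT)
o=np.hstack([p(A),p(B)]);o=cv2.convertScaleAbs(o,alpha=1.2,beta=20);cv2.imwrite('pics/crop0.png',o);print(o.shape,A.shape)
E
```

```text
(380, 796, 3) (380, 396, 3)
```

View pics/crop0.png

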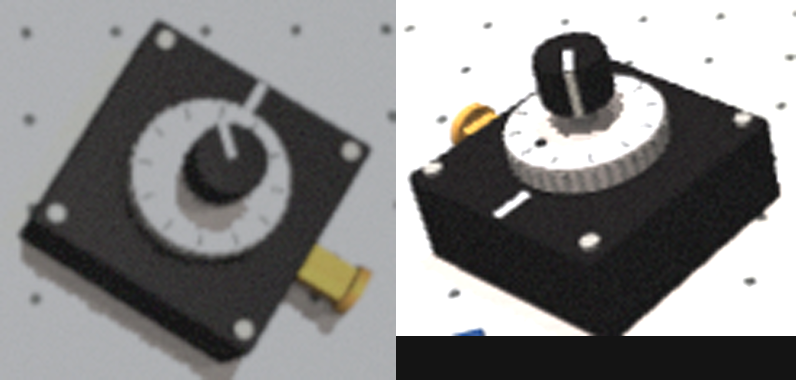

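The crop confirms it: a black box with a wide ring and a small knob on top. In the crop, the knob line runs from (234,157) to (221,124) and the index line from (248,107) to (266,84). Next I compute positions.

```bash
cat > h.py <<'E'
import numpy as np,cv2
from scipy.spatial.transform import Rotation as R
from bench import robot,cams
def ray(s,uv,z):
    d=R.from_euler('xyz',s['attitude']).as_matrix()@np.linalg.inv(s['camera_matrix'])@[*uv,1]
    o=np.array(s['origin']);return (o+d*(z-o[2])/d[2])[:2]
def proj(s,p):
    c=R.from_euler('xyz',s['attitude']).as_matrix().T@(np.array(p)-s['origin']);q=s['camera_matrix']@c;return q[:2]/q[2]
E
python3 - <<'E'
from h import *
s=cams.snapshot('top');f=lambda x,y,z:ray(s,(385+(x+.5)/3.3-.5,185+(y+.5)/3.3-.5),z)
P=lambda n,v:print(n,np.round(v,4))
sc=[f(*q,.056) for q in((165,39),(350,151),(244,329),(57,213))]
P('box',np.mean(sc,0))
c=f(211,174,.073);P('ring',c)
a,b=f(234,157,.115),f(221,124,.115);P('knob',a)
i,j=f(248,107,.055),f(266,84,.055);P('idx',[i,j])
ang=lambda v:np.degrees(np.arctan2(v[1],v[0]))
print(ang(b-a),ang(j-i),ang((i+j)/2-a),np.linalg.norm(b-a),np.linalg.norm(j-i))
P('edge',[ang(sc[1]-sc[2]),ang(sc[0]-sc[3])])
t=cams.snapshot('scene');g=lambda x,y,z:ray(t,(120+(x-396+.5)/3.2-.5,230+(y+.5)/3.2-.5),z)
P('scene knob',g(571,52,.115));P('scene ring',g(586,124,.073));
sc=[g(*q,.056) for q in((433,168),(589,241),(743,118))];P('scbox',(sc[0]+sc[2])/2)
P('idx',[g(499,215,.055),g(527,196,.055)])
P('single', ray(s,(208,296),.12))
E
```

```text
box [ 0.5879 -0.2057]
ring [ 0.5884 -0.2053]
knob [ 0.5879 -0.2062]
idx [[ 0.6275 -0.231 ]
 [ 0.6398 -0.2411]]
17.877057459501476 -39.4457278025418 -33.12791005464782 0.01716615760874365 0.015877707133682722
edge [-33.1883 -33.0328]
scene knob [ 0.5897 -0.203 ]
scene ring [ 0.5931 -0.203 ]
scbox [ 0.5865 -0.2052]
idx [[ 0.6401 -0.2385]
 [ 0.6265 -0.2283]]
single [0.4889 0.1828]
```

Centre is at (0.588, -0.2055). The index bearing is -33° and the line bearing about +18°, so the knob sits at about +51°. I move above it first.

Request:
step_arm([
  [[25,21,0,0,80],[55,46,0,0,80],[85,71,0,0,80],[115,96,0,0,80],[140,117,0,0,80],[160,133,0,0,80],[171,143,0,0,80],[171,143,0,0,80]],
])

```text
time: 0.87
tool_pos: [0.42, -0.3461, 0.2052]
ee_rot: [-3.141, -0.001, 0.47]
wrist_force: [0.2, -0.4, 0.1]
width: 0.0754
```

Request:
step_arm([
  [[25,21,0,0,80],[55,46,0,0,80],[85,71,0,0,80],[115,96,0,0,80],[140,117,0,0,80],[160,133,0,0,80],[170,142,0,0,80],[170,142,0,0,80]],
])

```text
time: 1.53
tool_pos: [0.5889, -0.2054, 0.2047]
ee_rot: [-3.141, 0.001, 0.468]
wrist_force: [-1.1, 0.1, 0.4]
width: 0.0754
```

Request:
step_arm([
  [[0,0,-15,0,80],[0,0,-35,0,80],[0,0,-55,0,80],[0,0,-75,0,80],[0,0,-92,0,80],[0,0,-105,0,80],[-1,0,-116,0,80],[-1,0,-116,0,80]],
])

```text
time: 2.2
tool_pos: [0.5846, -0.207, 0.0867]
ee_rot: [-3.138, 0.004, 0.464]
wrist_force: [0.6, 0.4, -0.4]
width: 0.075
```

```bash
python3 - <<'E'
from h import *
a=cams.snapshot('scene')['frame'][170:330,90:280,::-1];b=cams.snapshot('top')['frame'][160:320,360:550,::-1]
o=np.hstack([cv2.resize(i,None,fx=2.1,fy=2.1,interpolation=2) for i in(a,b)]);cv2.imwrite('pics/c1.png',cv2.convertScaleAbs(o,alpha=1.3,beta=20))
E
```

```text
(no output)
```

View pics/c1.png

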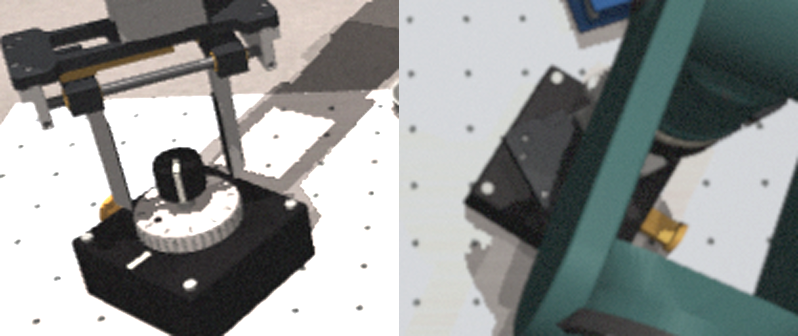

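The fingers straddle the knob (scene crop ~(178,175)) and the tips are above the ring. I shift +3 mm in x, +1 mm in y and then close.

Request:
step_arm([
  [[3,1,0,0,80],[3,1,0,0,80],[3,1,0,0,60],[3,1,0,0,45],[3,1,0,0,38],[3,1,0,0,30],[3,1,0,0,30],[3,1,0,0,30]],
])

```text
time: 2.97
tool_pos: [0.59, -0.2054, 0.0895]
ee_rot: [3.142, 0.0, 0.466]
wrist_force: [-0.9, 0.6, -1.1]
width: 0.0383
```

Request:
step_arm([
  [[-1,0,-2,0,25],[-1,0,-2,0,15],[-1,0,-2,0,15],[-1,0,-2,0,15],[-1,0,-2,0,15]],
])

```text
time: 3.38
tool_pos: [0.5894, -0.2043, 0.0892]
ee_rot: [-3.141, -0.002, 0.466]
wrist_force: [-0.6, 3.1, 5.4]
width: 0.0357
```

Gripped (35.7 mm). Now turn clockwise, 0.80 rad first, then look.

Request:
step_arm([
  [[0,0,0,-0.04,15],[0,0,0,-0.09,15],[0,0,0,-0.15,15],[0,0,0,-0.21,15],[0,0,0,-0.27,15],[0,0,0,-0.33,15],[0,0,0,-0.38,15],[0,0,0,-0.4,15]],
])

```text
time: 4.05
tool_pos: [0.5897, -0.205, 0.0892]
ee_rot: [3.141, -0.002, 0.064]
wrist_force: [-0.2, 2.0, 5.8]
width: 0.0354
```

Request:
step_arm([
  [[0,0,0,-0.04,15],[0,0,0,-0.09,15],[0,0,0,-0.15,15],[0,0,0,-0.21,15],[0,0,0,-0.28,15],[0,0,0,-0.36,15],[0,0,0,-0.4,15],[0,0,0,-0.4,15]],
])

```text
time: 4.72
tool_pos: [0.5896, -0.2059, 0.0892]
ee_rot: [3.141, -0.002, -0.335]
wrist_force: [-1.4, 0.6, 6.0]
width: 0.0354
```

```bash
python3 - <<'E'
from h import *
s=cams.snapshot('scene');a=s['frame'][225:325,120:245,::-1]
o=robot.get_obs();print(o['ee_rot'],o['wrist_torque'])
import math
C=np.array([.588,-.2055])
for k in(0,10,20):
    t=math.radians(-33+k);print(k,(proj(s,[*(C+.018*np.array([math.cos(t),math.sin(t)])),.115])-[120,225])*5+2,(proj(s,[*C,.115])-[120,225])*5+2)
cv2.imwrite('pics/c2.png',cv2.convertScaleAbs(cv2.resize(a,None,fx=5,fy=5,interpolation=2),alpha=1.3,beta=20))
E
```

```text
[ 3.14095962e+00 -2.39365802e-03 -3.33663932e-01] [ 0.07191023  0.25525831 -0.05113383]
0 [224.16348229 132.58910176] [266.98633732 103.72662551]
10 [232.00979693 135.00452629] [266.98633732 103.72662551]
20 [240.96082197 136.45686455] [266.98633732 103.72662551]
```

View pics/c2.png

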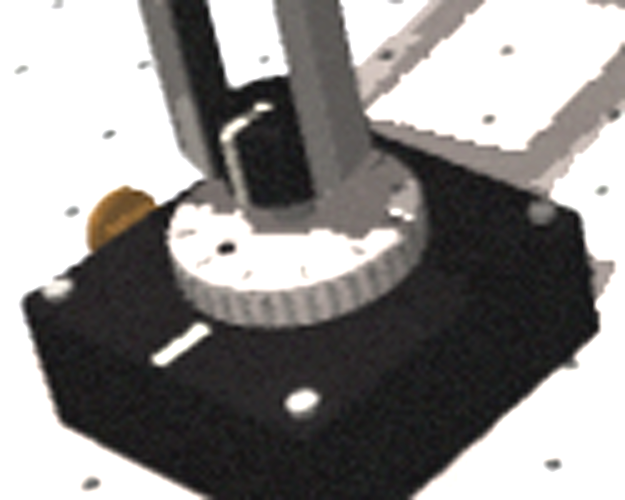

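The white line's rim end is at crop (225,137), against a predicted (224,133) at alignment. That leaves about 2–5°, so I turn a bit more, settle and release.

Request:
step_arm([
  [[0,0,0,-0.03,15],[0,0,0,-0.06,15],[0,0,0,-0.06,15],[0,0,0,-0.06,15],[0,0,0,-0.06,40],[0,0,0,-0.06,60],[0,0,0,-0.06,80],[0,0,0,-0.06,80]],
])

```text
time: 5.43
tool_pos: [0.5887, -0.2053, 0.0868]
ee_rot: [3.142, 0.001, -0.394]
wrist_force: [0.0, 0.4, -0.1]
width: 0.054
```

Request:
step_arm([
  [[0,0,0,0,80],[0,0,0,0,80],[0,0,15,0,80],[0,0,35,0,80],[0,0,60,0,80],[0,0,85,0,80],[0,0,110,0,80],[0,0,115,0,80]],
])

```text
time: 6.1
tool_pos: [0.591, -0.2063, 0.2081]
ee_rot: [3.141, -0.009, -0.394]
wrist_force: [0.1, -0.7, 0.7]
width: 0.0753
```

Request:
step_arm([
  [[-20,-25,0,0,80],[-50,-55,0,0,80],[-80,-80,0,0,80],[-110,-105,0,0,80],[-140,-130,0,0,80],[-165,-150,0,0,80],[-180,-170,0,0,80],[-180,-170,0,0,80]],
])

```text
time: 6.77
tool_pos: [0.4056, -0.3784, 0.2011]
ee_rot: [3.14, 0.002, -0.4]
wrist_force: [0.6, -0.3, -0.4]
width: 0.0755
```

```bash
python3 - <<'E'
from h import *
s=cams.snapshot('scene');a=s['frame'][230:335,120:245,::-1];t=cams.snapshot('top');b=t['frame'][185:300,385:505,::-1]
A=cv2.resize(b,None,fx=3.3,fy=3.3,interpolation=2);B=cv2.resize(a,None,fx=3.2,fy=3.2,interpolation=2)
B=cv2.copyMakeBorder(B,0,A.shape[0]-B.shape[0],0,0,cv2.BORDER_CONSTANT)
cv2.imwrite('pics/c3.png',cv2.convertScaleAbs(np.hstack([A,B]),alpha=1.2,beta=20))
f=cv2.imread('pics/top0.png');d=cv2.absdiff(f,np.ascontiguousarray(t['frame'][:,:,::-1])).max(2)
print('single diff',d[280:320,185:235].max(),'bg',d[100:130,330:400].max())
o=robot.get_obs();print(o['time'],o['tool_pos'],o['wrist_force'])
E
```

```text
single diff 16 bg 5
6.8667 [ 0.40836677 -0.37553071  0.20132481] [ 0.8038077  -0.13201644  0.21303018]
```

View pics/c3.png

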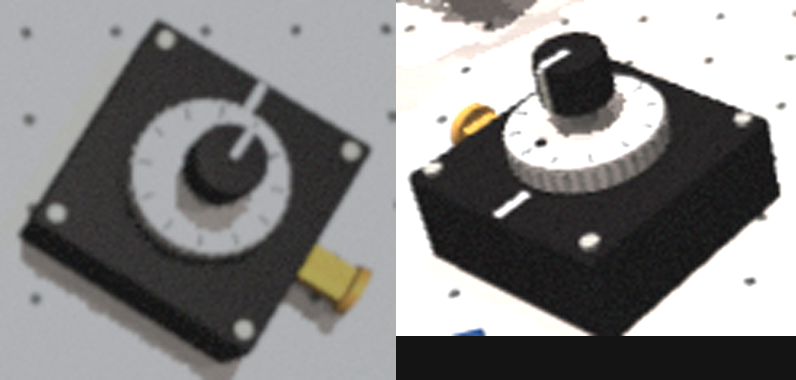

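The knob line (234,157)→(255,126) is parallel to the box edge and index to within a few degrees. The ring dot is still at (541,142). I'm handing the job in.

```bash
python3 -c "
from bench import robot
print(robot.close_job())"
```

```text
the job is handed in; nothing more can be done
None
```

I gripped the fine knob on the black tuning head, turned it clockwise about 0.86 rad (49°), released it and moved the arm clear. I handed the job in after about 7 s of the 32 s allowed.

Last checks:
- **Fine knob:** in the final pictures its white line bears about -35° and the index about -33°, so it is within a few degrees against the 10° allowed. I read these by eye from enlarged crops. The short index line read by itself gave -39°, but the box edges and the index's bearing from the knob centre both gave -33°.
- **Coarse ring:** its dot is at the same pixel as at the start.
- **Single knob:** the area around it is nearly unchanged from the first picture. The largest pixel difference was 16 of 255, against 5 on plain background, and I did not look into that difference further.
- **Contact:** the gripper is open and well away from everything. Wrist force is under 1 N, and the readings between moves never exceeded about 6 N.

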